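Point out the sample for the hotplate and send the request

ROBOT

A 7-joint arm with a two-finger parallel gripper is mounted at the origin on the work surface. World frame = base frame: x ahead of the robot, y to its left, z up, the work surface at z = 0. Lengths are in m, angles in rad, forces in N, time in s.
With the tool pointing down it reaches from about 0.425 to 0.975 m from the base axis. Payload 16.7 kg.
Tool frame: the origin (TCP) lies between the finger pads, 19 mm behind the fingertips; this is the grasp point; z points along the fingers, y is the line along which they close (so a half turn about z gives the same grasp; the last joint's range is limited). The gripper opens to 85 mm and grips with 20 to 120 N. Pads are 22 mm wide; open, the fingers measure 114 mm over their backs; the gripper's body (76 mm by 85 mm) begins 54 mm behind the grasp point. The pads swing forward as they close: fully open they stand 13 mm farther back than shut.
Start: joints at [1.105, 0.426, 0.074, 1.606, -0.034, 1.111, -0.067], TCP at [0.21, -0.642, 0.25] pointing down, gripper open.
Joint ranges: [-2.85, 2.85], [-0.5, 2.14], [-1.23, 1.37], [0.21, 2.46], [-1.02, 4.16], [0.16, 2.05], [-2.73, 2.73]. Speed limits (rad/s): [1.89, 1.89, 2.39, 2.39, 3.01, 3.01, 3.01].

INTERFACE

Orientations are given as a unit quaternion [x, y, z, w].
In Python, from plant import manip gives the robot as it stands. The module is installed in compiled form; this text tells all that it offers.
- The arm moves only by the shell command python3 -m creep 'ROWS' [OPENING] [FORCE]. ROWS is JSON, a list that holds one entry, the list of rows, each a list of 6 numbers: the shift along the world's x, y, z in cm, then the turn, a rotation vector about the world's x, y, z in degrees. In form: [[[x, y, z, rx, ry, rz], ...]]. A call has 1 to 12 rows; each row shifts and turns the commanded pose from where the row before left it; what a row does not reach is not made up. A row lasts 1/12 s, in which the tool goes at most 41.7 mm and 7.16 degrees, less where a joint would pass 70% of its speed; a pose out of reach is approached as far as the arm can. A call is refused whole if a number of a shift passes 4.17 or a number of a turn 7.16, either way. A call with a gripper value outside its range is refused whole. OPENING is the finger opening in cm, from 0 to 8.54, set as the call begins (- or left out, the last holds). The fingers move at their own pace and stop on an object; FORCE is the grip in N (left out, the last holds). Time passes only in rows, so rows that do not move let the fingers close. It gives the time, the measured TCP pose, the force, the opening and the grip force at its end, in the units of the state.
- manip.get_obs(): the state, without advancing time (a new reading comes with each control period).
- manip.get_image(name): name is "scene" or "top" or "wrist"; returns a dict with "color" (480x640x3 uint8, red, green, blue), "depth" (480x640 float32, m along the optical axis (not along the pixel's ray), 0 where there is no reading), "camera_matrix" (3x3 intrinsics, pixels), "k1" (the pictures are not rectified: a ray, as slopes to the right and down, at radius r is drawn at 1 + k1 r^2 times it, then the intrinsics apply), "R" (3x3) and "t" (3): a world point X has camera coordinates R X + t. Camera axes: x right, y down, z forward; pixel columns grow to the right and rows downward; lengths in m; the calibration is good to about 2 mm. A picture is of the moment at which its call begins.
- manip.sign_off(): hands the job in; it is judged then, once.
The state is a dict: "time_s": time; "joint_pos": joint angles; "dq": joint speeds; "joint_torque": joint torques, N m; "ee_pos": TCP position; "ee_rot": TCP orientation; "contact_force": force on the tool from outside, world axes, zero at the start; "moment": the same for the moment, N m; "gripper_width": finger opening in m; "finger_force": force on a finger pad.
Only numpy, scipy, OpenCV 4.12 (cv2) and the standard library are available. Lean on these libraries where they do the work, as an engineer would, in place of code of your own. Each camera call takes 0.05 s, during which the arm holds its last target. There are 200 camera calls.

TASK

Show the bench camera which sample is to be heated next: point at the widest, lowest of the three capped jars on the tray, holding the fingertips a few centimetres above the middle of its lid for two seconds, then point in the same way at the middle of the hotplate's round plate for two seconds. Then push the console's toggle lever fully over, away from the robot, to send the request, and draw clear. Do not touch or move the jars, the hotplate (it is hot) or the other things on the bench, lift nothing, and do not dip down over the two other jars.

Things in the scene. Friction and masses are not known exactly. Their poses are not given: they have to be found in the camera images.
- tray: Flat aluminium sample tray, 140 x 280 mm, 6 mm thick, fixed; three capped jars of grey plastic with white lids stand on it in a row along its y axis about 95 mm apart, in any order. Origin: centre of its underside; z up.
- wide_jar_lid (a point): Centre of the flat top of the lid of the wide jar: 76 mm in diameter, 60 mm high, the widest and lowest of the three. z axis up. The jar is loose.
- mid_jar_lid (a point): Centre of the top of the lid of the middle jar: 52 mm in diameter, 80 mm high. z up. Loose; leave alone.
- tall_jar_lid (a point): Centre of the top of the lid of the tall, thin jar: 38 mm in diameter, 105 mm high. z up. Loose; leave alone.
- wide_jar: The wide jar; origin at the centre of its underside.
- mid_jar: The middle jar; origin at the centre of its underside.
- tall_jar: The tall jar; origin at the centre of its underside.
- hotplate: Laboratory hotplate: grey box 250 x 220 mm, steel top, round dark plate 160 mm in diameter on it, the plate's face 100 mm above the bench. Fixed. Origin: centre of the underside of the box; its -x side carries two 16 mm radius knobs. Hot: not to be touched.
- plate_center (a point): Centre of the upper face of the hotplate's round plate; z up.
- console: Fixed grey console, 130 (x) x 80 (y) x 50 mm high. Origin: centre of its underside; x points away from the robot, give or take its yaw. On top a steel block, 70 x 50 x 25 mm high, centred 15 mm to -x of the origin, with a hub of 13 mm radius reaching 85 mm above the bench, carries the toggle lever, pivoting about the console's y axis at (-15, 0, 72) mm in its frame.
- toggle (a joint): Angle of the toggle lever, rad: 0 = leaning 0.5 rad from upright to the console's -x (towards the robot), 0.5 = upright, 1.0 = at its stop, leaning 0.5 rad to +x (away from the robot). It has friction only (about 1 N at the ball) and stays where it is left.
- toggle_tip (a point): Centre of the black ball, 26 mm in diameter, at the top of the toggle lever, 55 mm from the pivot on a steel rod 10 mm thick.
- beaker: Empty glass beaker, 68 mm in diameter, 85 mm high, loose, beyond the console. Origin: centre of its underside. Leave alone.
- reagent: Closed amber bottle, 60 mm in diameter, 130 mm high, loose. Origin: centre of its underside. Leave alone.
- spatula: Steel spatula, 180 mm long, lying loose. Origin at mid-length on its underside, x along it. Leave alone.

How it is judged:
By the outcome, as a careful person would: the job done as asked, in the order asked, and still so for the second after the job is handed in, with the robot touching nothing.
It also fails if it takes over 56 s, if anything falls off the work surface, if the arm or the gripper's body presses on something with over 40 N, if the wrist force passes 120 N, or if a joint passes its speed limit or range.

## Working session

There is one attempt and no reset: what is moved stays moved. The work goes in short steps, Python scripts to look and compute and a shell command to move; the robot and the scene stay as the last step left them, time stands still between calls to the robot, and variables do not carry over. Pictures are saved under pics/ and viewed, at most 10 in all, crops included, and the job is handed in when it is done.

```bash
mkdir -p pics; cat > h.py <<'E'
import numpy as np, cv2, pickle
def world(im,u,v,d=None):
    K=im["camera_matrix"];k=np.array([im["k1"],0,0,0,0],float)
    p=cv2.undistortPoints(np.array([[[u,v]]],float),K,k)[0,0]
    if d is None: d=im["depth"][int(v),int(u)]
    return im["R"].T@(np.array([p[0]*d,p[1]*d,d])-im["t"])
def cloud(im):
    v,u=np.mgrid[0:480,0:640];K=im["camera_matrix"]
    p=cv2.undistortPoints(np.stack([u,v],-1).reshape(-1,1,2).astype(float),K,np.array([im["k1"],0,0,0,0],float))[:,0]
    d=im["depth"].reshape(-1,1).astype(float)
    P=(np.hstack([p*d,d])-im["t"])@im["R"]
    P[d[:,0]==0]=np.nan
    return P.reshape(480,640,3)
E
python3 - <<'E'
from plant import manip
import cv2,pickle
for n in("scene","top"):
    im=manip.get_image(n);pickle.dump(im,open(n+".pkl","wb"))
    cv2.imwrite(f"pics/{n}1.png",im["color"][:,:,::-1])
    print(n,im["k1"],-im["R"].T@im["t"])
o=manip.get_obs();print(o)
E
```

```text
scene -0.06623906586239439 [ 1.36435232 -0.55457419  0.65492495]
top -0.2162617061690811 [ 0.36497888 -0.0103741   1.40814763]
{'time_s': 0.1, 'joint_pos': array([ 1.10551958,  0.42666298,  0.07388889,  1.60652052, -0.034148  ,
        1.11079661, -0.06715593]), 'dq': array([-1.73202761e-03, -3.24569074e-03,  5.14980735e-04,  2.17817165e-04,
       -6.06395208e-04, -2.64064454e-04, -5.80907354e-05]), 'joint_torque': array([ 6.56000921e-03, -9.51537323e+01,  3.77096102e+00, -4.64398742e+01,
        1.96172245e-02,  6.57410259e-03,  8.56997622e-05]), 'ee_pos': array([ 0.2094906 , -0.64131744,  0.24939591]), 'ee_rot': array([ 9.87572419e-01,  1.57163607e-01, -1.13344746e-04, -5.52130573e-04]), 'contact_force': array([ 0.31521642, -0.1885316 , -0.02920522]), 'moment': array([-0.02247577, -0.03358473, -0.02671558]), 'finger_force': 0.0, 'gripper_width': 0.08544518105385196}
```

View pics/top1.png

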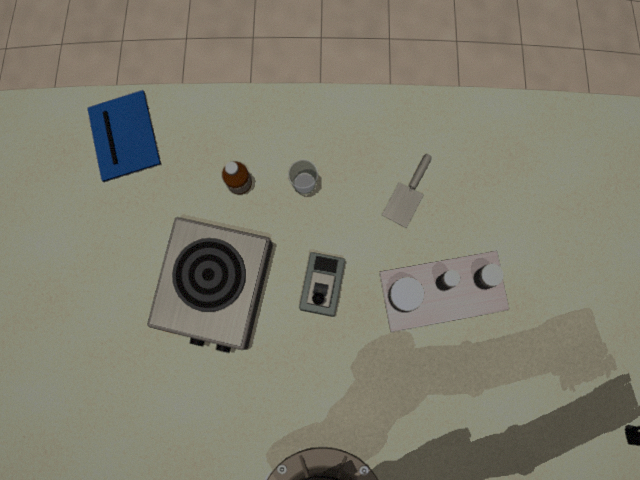

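View pics/scene1.png

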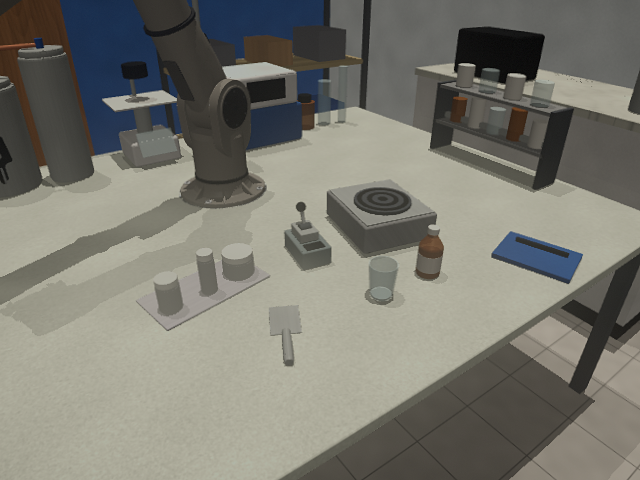

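The top view shows the wide jar at (407,294), the tall jar at (450,280), the mid jar at (490,275), the plate centre at (209,274), and the console at (323,284) with its ball at (318,298). The scene view agrees: wide jar (238,262), ball (301,207), plate (382,200). Next I'll measure positions.

```bash
python3 - <<'E'
import pickle,numpy as np,cv2
from h import *
np.set_printoptions(precision=4,suppress=True)
top=pickle.load(open("top.pkl","rb"));sc=pickle.load(open("scene.pkl","rb"))
Pt=cloud(top);Ps=cloud(sc)
for n,(u,v) in dict(wide=(407,294),tall=(452,278),mid=(490,274),plate=(209,274),ball=(318,298)).items(): print(n,Pt[v,u])
for n,(u,v) in dict(wide=(238,252),tall=(205,252),mid=(167,280),plate=(382,200),ball=(301,207)).items(): print("sc",n,Ps[v,u])
def circ(P,c,r,z0,z1,n):
    m=(np.hypot(P[...,0]-c[0],P[...,1]-c[1])<r)&(P[...,2]>z0)&(P[...,2]<z1)
    q=P[m]; 
    if len(q)<5: print(n,len(q));return
    (cx,cy),rr=cv2.minEnclosingCircle(q[:,:2].astype(np.float32))
    print(n,len(q),"med z",np.median(q[:,2]),"mean",q.mean(0),"encl",cx,cy,rr)
for s,P in(("top",Pt),("sc",Ps)):
    w=Pt[294,407];circ(P,w,.055,w[2]-.006,w[2]+.01,s+" wide")
    b=Pt[298,318];circ(P,b,.03,.1,.15,s+" ball")
    p=Pt[274,209];circ(P,p,.1,.097,.11,s+" plate")
    c=Pt[284,323];
    m=(np.hypot(P[...,0]-c[0],P[...,1]-c[1])<.1)&(P[...,2]>.03)&(P[...,2]<.06)
    print("console",cv2.minAreaRect(P[m][:,:2].astype(np.float32)))
    print("tallest near console",P[np.hypot(P[...,0]-c[0],P[...,1]-c[1])<.1][:,2].max())
    for n,(u,v) in dict(tall=(452,278),mid=(490,274)).items(): circ(P,Pt[v,u],.045,.075,.13,s+n)
E
```

```text
wide [ 0.4778 -0.1812  0.0662]
tall [ 0.5082 -0.2708  0.1163]
mid [ 0.5204 -0.3602  0.091 ]
plate [0.5104 0.2442 0.1066]
ball [0.4615 0.0109 0.1354]
sc wide [ 0.486  -0.1772  0.0644]
sc tall [ 0.5174 -0.2677  0.1129]
sc mid [ 0.5348 -0.3634  0.0868]
sc plate [0.5208 0.2425 0.101 ]
sc ball [0.4745 0.0095 0.126 ]
top wide 901 med z 0.06638049572840769 mean [ 0.4787 -0.1805  0.0665] encl 0.4790261387825012 -0.18102358281612396 0.03789719566702843
top ball 124 med z 0.13018218281979127 mean [0.4618 0.0109 0.1301] encl 0.46313077211380005 0.011204940266907215 0.013757763430476189
top plate 3708 med z 0.10055755875377234 mean [0.5102 0.2466 0.1007] encl 0.5124709606170654 0.24547144770622253 0.09778959304094315
console ((0.5005493760108948, 0.004115357995033264), (0.08034511655569077, 0.13049004971981049), 79.85835266113281)
tallest near console 0.1374904530500663
toptall 274 med z 0.11040606094151476 mean [ 0.5075 -0.2682  0.1068] encl 0.5088216662406921 -0.2708680033683777 0.018671395257115364
topmid 400 med z 0.08657108924291126 mean [ 0.5198 -0.3643  0.0867] encl 0.5212624073028564 -0.
[... 156 characters left out ...]
010803997516632
sc ball 101 med z 0.12316871304134347 mean [0.4717 0.0114 0.1217] encl 0.46808576583862305 0.011977213434875011 0.013568400405347347
sc plate 1152 med z 0.10047599479583634 mean [0.5177 0.2462 0.1005] encl 0.512651801109314 0.252435564994812 0.08442229777574539
console ((0.5064021348953247, 0.007416833192110062), (0.08190127462148666, 0.13017497956752777), 79.95542907714844)
tallest near console 0.13562217453990003
sctall 355 med z 0.10026855195567409 mean [ 0.5201 -0.272   0.0982] encl 0.5128815174102783 -0.2701888382434845 0.019851116463541985
scmid 358 med z 0.08548322815132348 mean [ 0.5277 -0.3654  0.0843] encl 0.5217633843421936 -0.36322617530822754 0.027523476630449295
```

```bash
python3 -m creep '[[[1.1,1.9,0,0,0,-2.3],[1.1,1.9,0,0,0,-2.3],[1.1,1.9,0,0,0,-2.3],[1.1,1.9,0,0,0,-2.3],[1.1,1.9,0,0,0,-2.3],[1.1,1.9,0,0,0,-2.3],[1.1,1.9,0,0,0,-2.3],[1.1,1.9,0,0,0,-2.3],[1.1,1.9,0,0,0,-2.3],[1.1,1.9,0,0,0,-2.3],[1.1,1.9,0,0,0,-2.3],[1.1,1.9,0,0,0,-2.3]]]' 0 20
python3 -m creep '[[[1.1,1.9,0,0,0,0],[1.1,1.9,0,0,0,0],[1.1,1.9,0,0,0,0],[1.1,1.9,0,0,0,0],[1.1,1.9,0,0,0,0],[1.1,1.9,0,0,0,0],[1.1,1.9,0,0,0,0],[1.1,1.9,0,0,0,0],[1.1,1.9,0,0,0,0],[1.1,1.9,0,0,0,0],[1.1,1.9,0,0,0,0],[1.1,1.9,0,0,0,0]]]'
```

```text
time_s: 1.1
ee_pos: [0.3419, -0.4125, 0.2498]
ee_rot: [0.996, -0.084, -0.0, -0.0]
contact_force: [1.2, -0.1, 0.6]
gripper_width: 0.0002
finger_force: 0.0
time_s: 2.1
ee_pos: [0.4739, -0.1846, 0.2499]
ee_rot: [0.997, -0.083, -0.0, -0.0]
contact_force: [0.7, -0.5, 0.7]
gripper_width: -0.0001
finger_force: 0.0
```

```bash
python3 -m creep '[[[0.6,0.4,0,0,0,0],[0,0,-1,0,0,0],[0,0,-1.5,0,0,0],[0,0,-1.5,0,0,0],[0,0,-1.5,0,0,0],[0,0,-1.5,0,0,0],[0,0,-1.5,0,0,0],[0,0,-1.5,0,0,0],[0,0,-1.5,0,0,0],[0,0,-1,0,0,0],[0,0,-0.5,0,0,0],[0,0,0,0,0,0]]]'
python3 -m creep '[[[0,0,0,0,0,0],[0,0,0,0,0,0],[0,0,0,0,0,0]]]'
python3 - <<'E'
from plant import manip
import cv2
im=manip.get_image("scene");cv2.imwrite("pics/p1.png",im["color"][150:390,100:420,::-1])
E
```

```text
time_s: 3.1
ee_pos: [0.4786, -0.182, 0.1188]
ee_rot: [0.997, -0.083, -0.001, -0.0]
contact_force: [0.5, 1.3, 0.2]
gripper_width: 0.0004
finger_force: 0.0
time_s: 3.35
ee_pos: [0.48, -0.1818, 0.1207]
ee_rot: [0.997, -0.083, 0.001, 0.0]
contact_force: [0.1, 0.3, -0.8]
gripper_width: -0.0001
finger_force: 0.0
```

View pics/p1.png

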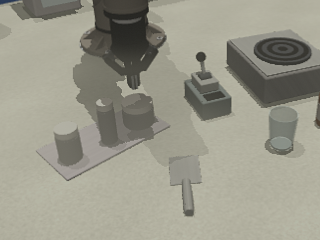

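The fingertips, at crop (133,85), hover above the wide lid at (138,103), and nothing has been disturbed. I'll hold here, then go to the plate.

```bash
python3 -m creep '[[[0,0,0,0,0,0],[0,0,0,0,0,0],[0,0,0,0,0,0],[0,0,0,0,0,0],[0,0,0,0,0,0],[0,0,0,0,0,0],[0,0,0,0,0,0],[0,0,0,0,0,0],[0,0,0,0,0,0],[0,0,0,0,0,0],[0,0,0,0,0,0],[0,0,0,0,0,0]]]'
python3 -m creep '[[[0,0,0,0,0,0],[0,0,0,0,0,0],[0,0,0,0,0,0],[0,0,0,0,0,0],[0,0,0,0,0,0],[0,0,0,0,0,0],[0,0,0,0,0,0],[0,0,0,0,0,0],[0,0,0,0,0,0],[0,0,0,0,0,0],[0,0,0,0,0,0],[0,0,0,0,0,0]]]'
python3 -m creep '[[[0,0,0,0,0,0],[0,0,0,0,0,0],[0,0,0.5,0,0,0],[0,0,1.5,0,0,0],[0,0,1.5,0,0,0],[0,0,1.5,0,0,0],[0,0,1.5,0,0,0],[0,0,1.5,0,0,0],[0,0,1.5,0,0,0],[0,0,1.5,0,0,0],[0,0,1.5,0,0,0],[0,0,0.5,0,0,0]]]'
python3 -m creep '[[[0.1,1.8,0,0,0,0],[0.1,1.8,0,0,0,0],[0.1,1.8,0,0,0,0],[0.1,1.8,0,0,0,0],[0.1,1.8,0,0,0,0],[0.1,1.8,0,0,0,0],[0.1,1.8,0,0,0,0],[0.1,1.8,0,0,0,0],[0.1,1.8,0,0,0,0],[0.1,1.8,0,0,0,0],[0.1,1.8,0,0,0,0],[0.1,1.8,0,0,0,0]]]'
python3 -m creep '[[[0.2,1.8,0,0,0,0],[0.2,1.8,0,0,0,0],[0.2,1.8,0,0,0,0],[0.2,1.8,0,0,0,0],[0.2,1.8,0,0,0,0],[0.2,1.8,0,0,0,0],[0.1,1.8,0,0,0,0],[0.1,1.8,0,0,0,0],[0.1,1.8,0,0,0,0],[0.1,1.8,0,0,0,0],[0.1,1.8,0,0,0,0],[0,1,0,0,0,0]]]'
```

```text
time_s: 4.4
ee_pos: [0.4796, -0.1816, 0.12]
ee_rot: [0.997, -0.083, 0.0, -0.0]
contact_force: [-0.1, -0.7, 0.0]
gripper_width: -0.0
finger_force: 0.0
time_s: 5.4
ee_pos: [0.4796, -0.1816, 0.12]
ee_rot: [0.997, -0.083, 0.0, -0.0]
contact_force: [0.5, 0.2, -0.7]
gripper_width: -0.0002
finger_force: 0.0
time_s: 6.4
ee_pos: [0.4803, -0.1818, 0.2524]
ee_rot: [0.997, -0.083, 0.001, 0.0]
contact_force: [1.0, -1.0, 0.2]
gripper_width: -0.0004
finger_force: 0.0
time_s: 7.4
ee_pos: [0.4914, 0.0353, 0.2498]
ee_rot: [0.997, -0.083, -0.0, 0.0]
contact_force: [-0.2, -0.3, 0.7]
gripper_width: 0.0002
finger_force: 0.0
time_s: 8.4
ee_pos: [0.5082, 0.2444, 0.2497]
ee_rot: [0.997, -0.082, -0.0, -0.0]
contact_force: [-0.8, 0.2, -0.2]
gripper_width: 0.0003
finger_force: 0.0
```

```bash
python3 - <<'E'
import pickle,numpy as np,cv2
from h import *
for n in("top","scene"):
    im=pickle.load(open(n+".pkl","rb"));P=cloud(im)
    g=im["color"].max(2)
    m=(np.hypot(P[...,0]-.511,P[...,1]-.247)<.1)&(P[...,2]>.09)&(P[...,2]<.115)&(g<95)
    m=cv2.morphologyEx(m.astype(np.uint8),cv2.MORPH_CLOSE,np.ones((5,5)))
    k,l,s,c=cv2.connectedComponentsWithStats(m);i=1+s[1:,4].argmax()
    q=P[l==i];print(n,s[i],np.nanmin(q,0),np.nanmax(q,0),(np.nanmin(q,0)+np.nanmax(q,0))/2)
E
```

```text
top [ 172  238   74   74 4284] [0.43173147 0.16792447 0.08544903] [0.59034064 0.32890209 0.10939101] [0.51103605 0.24841328 0.09742002]
scene [ 354  188   57   28 1263] [0.43541451 0.16993316 0.08963718] [0.59440565 0.32685186 0.10399163] [0.51491008 0.24839251 0.09681441]
```

Plate centre is about (0.512, 0.248). Descend to TCP z 0.155.

```bash
python3 -m creep '[[[0.4,0.3,-0.5,0,0,0],[0,0,-1,0,0,0],[0,0,-1,0,0,0],[0,0,-1,0,0,0],[0,0,-1,0,0,0],[0,0,-1,0,0,0],[0,0,-1,0,0,0],[0,0,-1,0,0,0],[0,0,-1,0,0,0],[0,0,-0.7,0,0,0],[0,0,-0.3,0,0,0],[0,0,0,0,0,0]]]'
python3 -m creep '[[[0,0,0,0,0,0],[0,0,0,0,0,0],[0,0,0,0,0,0],[0,0,0,0,0,0],[0,0,0,0,0,0],[0,0,0,0,0,0],[0,0,0,0,0,0],[0,0,0,0,0,0],[0,0,0,0,0,0],[0,0,0,0,0,0],[0,0,0,0,0,0],[0,0,0,0,0,0]]]'
python3 -m creep '[[[0,0,0,0,0,0],[0,0,0,0,0,0],[0,0,0,0,0,0],[0,0,0,0,0,0],[0,0,0,0,0,0],[0,0,0,0,0,0],[0,0,0,0,0,0],[0,0,0,0,0,0],[0,0,0,0,0,0],[0,0,0,0,0,0],[0,0,0,0,0,0],[0,0,0,0,0,0]]]'
python3 -m creep '[[[0,0,0,0,0,0],[0,0,0,0,0,0],[0,0,0,0,0,0],[0,0,0,0,0,0],[0,0,0,0,0,0],[0,0,0,0,0,0]]]'
```

```text
time_s: 9.4
ee_pos: [0.5123, 0.2453, 0.1542]
ee_rot: [0.997, -0.083, -0.0, 0.0]
contact_force: [0.1, 0.4, -0.5]
gripper_width: -0.0002
finger_force: 0.0
time_s: 10.4
ee_pos: [0.5126, 0.2454, 0.155]
ee_rot: [0.997, -0.083, -0.0, -0.0]
contact_force: [-0.0, 0.1, -0.6]
gripper_width: -0.0002
finger_force: 0.0
time_s: 11.4
ee_pos: [0.5126, 0.2454, 0.155]
ee_rot: [0.997, -0.083, 0.0, -0.0]
contact_force: [0.4, 0.4, 0.5]
gripper_width: 0.0003
finger_force: 0.0
time_s: 11.9
ee_pos: [0.5126, 0.2454, 0.155]
ee_rot: [0.997, -0.083, 0.0, -0.0]
contact_force: [0.6, -0.1, 0.3]
gripper_width: 0.0002
finger_force: 0.0
```

```bash
python3 -m creep '[[[0,0,0.5,0,0,0],[0,0,1.5,0,0,0],[0,0,1.5,0,0,0],[0,0,1.5,0,0,0],[0,0,1.5,0,0,0],[0,0,1.5,0,0,0],[0,0,1.0,0,0,0],[0,0,0.5,0,0,0]]]'
python3 -m creep '[[[-0.7,-1.9,0,0,0,0],[-0.7,-1.9,0,0,0,0],[-0.7,-1.9,0,0,0,0],[-0.7,-1.9,0,0,0,0],[-0.7,-1.9,0,0,0,0],[-0.7,-1.9,0,0,0,0],[-0.7,-1.9,0,0,0,0],[-0.7,-1.9,0,0,0,0],[-0.7,-1.9,0,0,0,0],[-0.7,-1.9,0,0,0,0],[-0.8,-1.9,0,0,0,0],[-0.8,-1.8,0,0,0,0]]]'
python3 -m creep '[[[0,0,0,0,0,0],[0,0,-1,0,0,0],[0,0,-1.5,0,0,0],[0,0,-1.5,0,0,0],[0,0,-1.5,0,0,0],[0,0,-1,0,0,0],[0,0,-0.5,0,0,0],[0,0,0,0,0,0]]]'
python3 - <<'E'
from plant import manip
import cv2
im=manip.get_image("scene");cv2.imwrite("pics/p2.png",cv2.resize(im["color"][150:300,220:420,::-1],None,fx=3,fy=3))
E
```

```text
time_s: 12.57
ee_pos: [0.513, 0.2457, 0.2517]
ee_rot: [0.997, -0.083, 0.001, -0.0]
contact_force: [0.8, 0.2, -0.3]
gripper_width: 0.0001
finger_force: 0.0
time_s: 13.57
ee_pos: [0.4259, 0.0174, 0.2497]
ee_rot: [0.997, -0.083, -0.0, 0.0]
contact_force: [0.0, 0.3, -0.5]
gripper_width: 0.0002
finger_force: 0.0
time_s: 14.23
ee_pos: [0.4262, 0.0189, 0.1788]
ee_rot: [0.997, -0.082, -0.001, -0.0]
contact_force: [-1.0, -0.0, -0.6]
gripper_width: 0.0002
finger_force: 0.0
```

View pics/p2.png

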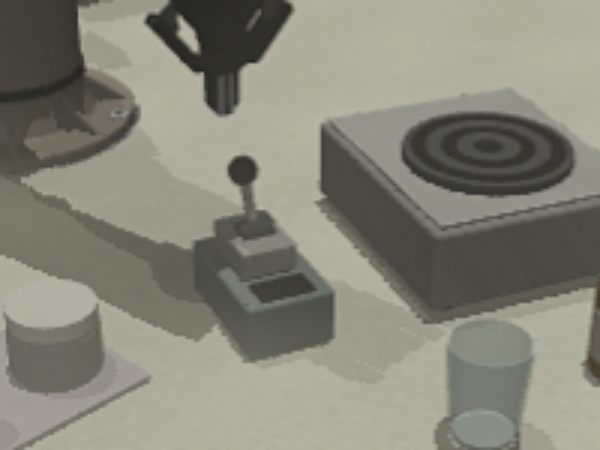

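The fingers (crop 222,105) are behind the ball (243,170) and in line with it. Lower, then push.

```bash
python3 -m creep '[[[0,0,-0.8,0,0,0],[0,0,-0.8,0,0,0],[0,0,-0.8,0,0,0],[0,0,-0.8,0,0,0],[0,0,-0.8,0,0,0],[0,0,-0.8,0,0,0],[0,0,-0.5,0,0,0],[0,0,0,0,0,0],[0,0,0,0,0,0]]]'
python3 -m creep '[[[0.5,-0.1,0,0,0,0],[0.5,-0.1,0,0,0,0],[0.5,-0.1,0,0,0,0],[0.5,-0.1,0,0,0,0],[0.5,-0.1,0,0,0,0],[0.5,-0.1,0,0,0,0]]]'
python3 -m creep '[[[0.5,-0.1,0,0,0,0],[0.5,-0.1,0,0,0,0],[0.4,-0.1,0,0,0,0],[0.4,-0.1,0,0,0,0],[0.4,0,0,0,0,0],[0.3,0,0,0,0,0],[0,0,0,0,0,0]]]'
```

```text
time_s: 15.03
ee_pos: [0.4265, 0.0184, 0.1267]
ee_rot: [0.997, -0.083, -0.0, -0.0]
contact_force: [1.3, 1.6, -0.5]
gripper_width: 0.0
finger_force: 0.0
time_s: 15.53
ee_pos: [0.4572, 0.0123, 0.1271]
ee_rot: [0.997, -0.083, 0.0, -0.0]
contact_force: [-2.1, 0.5, 1.9]
gripper_width: 0.0001
finger_force: 1.0
time_s: 16.12
ee_pos: [0.4822, 0.0084, 0.1269]
ee_rot: [0.997, -0.083, 0.0, -0.0]
contact_force: [0.1, 0.1, -0.1]
gripper_width: -0.0
finger_force: 0.0
```

```bash
python3 -m creep '[[[0.2,0,0,0,0,0],[0.2,0,0,0,0,0],[0.2,-0.1,0,0,0,0],[0,0,0,0,0,0]]]'
python3 -m creep '[[[0.1,0,0,0,0,0],[0.1,0,0,0,0,0],[0,0,0,0,0,0]]]'
python3 - <<'E'
from plant import manip
import cv2
im=manip.get_image("scene");cv2.imwrite("pics/p3.png",cv2.resize(im["color"][150:300,220:420,::-1],None,fx=3,fy=3))
E
```

```text
time_s: 16.45
ee_pos: [0.4879, 0.0074, 0.127]
ee_rot: [0.997, -0.083, 0.0, -0.0]
contact_force: [-0.5, 0.6, -0.8]
gripper_width: 0.0001
finger_force: 0.1
time_s: 16.7
ee_pos: [0.4897, 0.0074, 0.127]
ee_rot: [0.997, -0.083, 0.0, -0.0]
contact_force: [-0.7, 0.4, -1.3]
gripper_width: -0.0
finger_force: 0.4
```

View pics/p3.png

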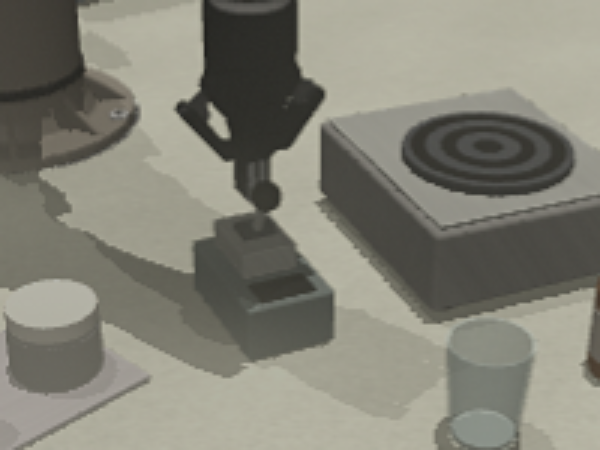

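The ball (crop 266,195) now leans away, with the fingers behind it. I'll keep easing forward until the stop shows in the force.

```bash
python3 -m creep '[[[0.1,0,0,0,0,0],[0.1,0,0,0,0,0],[0,0,0,0,0,0]]]'
python3 -m creep '[[[0.1,0,0,0,0,0],[0.1,0,0,0,0,0],[0,0,0,0,0,0]]]'
```

```text
time_s: 17.0
ee_pos: [0.4906, 0.0073, 0.1267]
ee_rot: [0.997, -0.083, -0.001, 0.0]
contact_force: [-8.1, -0.3, 5.5]
gripper_width: -0.0003
finger_force: 4.1
time_s: 17.25
ee_pos: [0.491, 0.0073, 0.1265]
ee_rot: [0.997, -0.083, -0.003, 0.001]
contact_force: [-19.5, -0.0, 13.9]
gripper_width: 0.0004
finger_force: 9.7
```

The lever is at its stop: the force rises to 20 N with no further motion. Draw back and up.

```bash
python3 -m creep '[[[-0.5,0,0,0,0,0],[-0.7,0.1,0,0,0,0],[-0.8,0.1,0,0,0,0],[-0.8,0.1,0,0,0,0],[-0.8,0.2,0,0,0,0],[-0.8,0.2,0,0,0,0],[0,0,0,0,0,0]]]'
python3 -m creep '[[[0,0,0.5,0,0,0],[0,0,1.5,0,0,0],[0,0,1.5,0,0,0],[0,0,1.5,0,0,0],[0,0,1.5,0,0,0],[0,0,1.5,0,0,0],[0,0,1.5,0,0,0],[0,0,1.5,0,0,0],[0,0,1,0,0,0],[0,0,0.5,0,0,0],[0,0,0,0,0,0],[0,0,0,0,0,0]]]'
python3 - <<'E'
from plant import manip
import cv2,numpy as np
from h import *
im=manip.get_image("scene");P=cloud(im);c=np.array([.502,.005])
m=(np.hypot(P[...,0]-c[0],P[...,1]-c[1])<.06)&(P[...,2]>.107)&(P[...,2]<.16);q=P[m]
print("ball",len(q),q.mean(0),q[:,2].max())
cv2.imwrite("pics/p4.png",cv2.resize(im["color"][150:350,100:460,::-1],None,fx=2,fy=2))
E
```

```text
time_s: 17.83
ee_pos: [0.448, 0.0147, 0.127]
ee_rot: [0.997, -0.083, -0.0, 0.0]
contact_force: [0.5, 0.2, -0.1]
gripper_width: 0.0001
finger_force: 0.0
time_s: 18.83
ee_pos: [0.4496, 0.0144, 0.2517]
ee_rot: [0.997, -0.083, -0.0, -0.0]
contact_force: [-0.1, 0.2, -0.4]
gripper_width: -0.0001
finger_force: 0.0
ball 86 [0.52006475 0.00216331 0.12459584] 0.1343229878141795
```

View pics/p4.png

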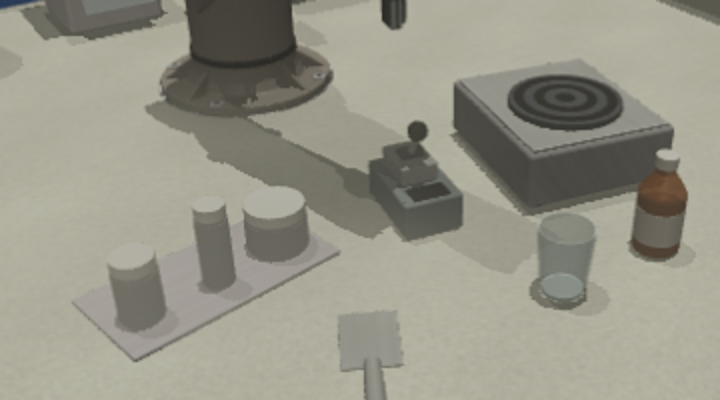

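The ball (417,131) now leans away, with its centre at x ≈ 0.512 against the 0.513 expected at the stop. The jars, beaker and bottle have not moved, and the gripper is clear.

```bash
python3 -c "
from plant import manip
print(manip.sign_off())"
```

```text
the job is handed in; nothing more can be done
None
```

I pointed at the wide jar's lid and then the hotplate's plate for over two seconds each, pushed the toggle lever to its stop away from the robot, drew clear, and handed the job in at about 19 s. Nothing else was touched.

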